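# Fetch the carved rosette from behind the tools

## Robot

A 7-joint arm with a two-finger parallel gripper is mounted at the origin on the work surface. World frame = base frame: x ahead of the robot, y to its left, z up, the work surface at z = 0. Lengths are in m, angles in rad, forces in N, time in s.
With the tool pointing down it reaches from about 0.425 to 1.025 m from the base axis. Payload 9.4 kg.
Tool frame: the origin (TCP) lies midway between the tips of the shut fingers; the grasp point (between the pads) lies manip.tcp_to_grasp behind it (manip.tcp_to_grasp is the distance from the TCP to the grasp point, in m); z points along the fingers, y is the line along which they close (so a half turn about z gives the same grasp; the last joint's range is limited). The gripper opens to 93 mm and grips with 3 to 60 N. Pads are 15 mm wide; open, the fingers measure 128 mm over their backs; the gripper's body (75 mm by 188 mm) begins 65 mm behind the grasp point.
Start: joints at [-1.193, 0.599, -0.003, 1.599, 0.002, 0.943, -0.08], TCP at [0.318, 0.651, 0.219] pointing down, gripper open.
Joint ranges: [-2.57, 2.57], [-0.35, 1.97], [-1.29, 1.29], [0.11, 2.56], [-1.05, 4.19], [0.11, 1.86], [-2.63, 2.63]. Speed limits (rad/s): [2.22, 2.22, 3.01, 3.01, 3.14, 3.14, 3.14].

## Interface

Orientations are given as a unit quaternion [x, y, z, w].
In Python, from rig import manip gives the robot as it stands.
- The arm moves only by the shell command python3 -m inch 'ROWS' [OPENING] [FORCE]. ROWS is JSON, a list of rows, each a list of 6 numbers: the shift along the tool's x, y, z scaled (see below), then the turn, a rotation vector about the tool's x, y, z scaled (see below). In form: [[x, y, z, ax, ay, az], ...]. A call has 1 to 10 rows; each row shifts and turns the commanded pose from where the row before left it, along the tool's axes as they then stand; what a row does not reach is not made up. The controller multiplies each number of a shift by 0.04 m and each number of a turn by pi/4 rad. A row lasts 1/10 s, in which the tool goes at most 50 mm and 8.59 degrees, less where a joint would pass 70% of its speed; a pose out of reach is approached as far as the arm can. A call with a number of a shift or a turn outside -1 to 1 is refused whole. A call with a gripper value outside its range is refused whole. OPENING is the finger opening in mm, from 0 to 93, set as the call begins (- or left out, the last holds). The fingers move at their own pace and stop on an object; FORCE is the grip in N (left out, the last holds). Time passes only in rows, so rows that do not move let the fingers close. It gives the time, the measured TCP pose, the force, the opening and the grip force at its end, in the units of the state.
- manip.state(): the state, without advancing time (a new reading comes with each control period).
- manip.camera(name): name is "side" or "top" or "wrist"; returns the picture (400x640x3 uint8, red, green, blue); there is no depth.
- manip.get_calibration(name): a dict with "fx", "fy", "cx", "cy" (pixels), "camera_from_world" (4x4, takes a point from world to camera coordinates). Camera axes: x right, y up, looking along -z (the intrinsics and any distortion apply to the point x, -y, -z); pixel columns grow to the right and rows downward; lengths in m; the calibration is good to about 2 mm. A picture is of the moment at which its call begins: read the wrist's pose just before it. get_calibration takes no time and is no camera call; for the wrist camera it gives the pose at the moment of the call.
- manip.sign_off(): hands the job in; it is judged then, once.
The state is a dict: "time": time; "joint_pos": joint angles; "joint_vel": joint speeds; "tau": joint torques, N m; "tcp_pos": TCP position; "eef_rot": TCP orientation; "wrist_force": force on the tool from outside, world axes, zero at the start; "moment": the same for the moment, N m; "opening": opening from 0.0 (shut) to 1.0 (fully open); "grip_force": force on a finger pad.
Only numpy, scipy, OpenCV 4.12 (cv2) and the standard library are available. Lean on these libraries where they do the work, as an engineer would, in place of code of your own. Each camera call takes 0.05 s, during which the arm holds its last target. There are 200 camera calls.

## Task

The small round stone rosette on the wooden board is hemmed in by three standing tools (the mallet, the tin and the rubbing stone): first stand all three on the rubber mat, leaving the rosette where it is. Then, with the tools still on the mat, lay the rosette face up in the middle of the round carving stand, and after that put each tool back upright where it stood at the start. Do not knock any tool over, and leave the square leaf tile where it lies.

Things in the scene. Friction and masses are not known exactly. Their poses are not given: they have to be found in the camera images.
- mallet_c (a point): Carver's round mallet standing on its head, handle up, 145 mm tall; the point is on its axis half-way up, 72.5 mm above its foot; z up along the handle. Steel head 60 mm across from 0 to 50 mm above the foot, narrowing to 44 mm at 62 mm; above it a wooden handle: 22 mm thick at 62 mm, 28 mm thick from 85 to 130 mm, narrowing to 20 mm at the top. About 0.5 kg. Best grasped by the handle.
- tin_c (a point): Plain closed round tin, aluminium with a pale paper band, 60 mm across, 80 mm tall, standing; the point is its centre, 40 mm above its foot; z up. About 0.4 kg.
- rub_stone_c (a point): Grey square rubbing stone (abrasive block) standing on end, 44 x 44 mm and 84 mm tall; the point is its centre, 42 mm above its foot; z up, x and y square to its side faces. About 0.4 kg.
- rosette_c (a point): The wanted piece: pale limestone rosette, a round disc 60 mm across and 22 mm thick with eight raised petals and a boss on its top face (5 mm higher at most, the disc's edge is plain); lies face up on the board, behind the row of tools. The point is on its axis 11 mm above its underside; z up out of the carved face. About 0.16 kg.
- leaf_tile_c (a point): Pale limestone square tile with a carved leaf, 54 x 54 x 20 mm, lying on the board beside the rosette, not wanted: to be left where it is. The point is its centre, 10 mm above its underside; x and y square to its edges.
- store_board: Fixed brown wooden board 170 (its x) x 270 (its y) x 18 mm thick; origin at the centre of its underside, its top 18 mm above that. In its front part, at its x = -35 mm, stand the three tools in a row along y, about 88 mm apart, in any order; behind them, at its x = +28 mm, lie the rosette and the leaf tile, about 52 mm to either side of the middle, either way round. Turned up to 0.25 rad from the world axes.
- side_mat: Fixed black rubber mat, 280 (its x) x 130 (its y) x 5 mm thick; origin at the centre of its underside, so its top lies 5 mm above the origin. Empty at the start: the place to stand the three tools meanwhile. Turned up to 0.25 rad from the world axes.
- stand: Fixed round carving stand, 150 mm across, with a flat dark top and a thin painted grey ring in its middle, just larger than the rosette; origin at the centre of its underside, its top 40 mm above that. Empty at the start. The board, the mat and the stand may lie in any order from left to right.
There are look-alikes about, which are no part of the job. Leave any orange or turquoise look-alike of the part that bears rosette_c alone. What is shaped like the part that bears mallet_c but blue is not meant.

How it is judged:
On the way, in this order (a step that is already met when the one before it is completed fails the run):
1. the mallet, the tin and the rubbing stone all stand on the rubber mat, the rosette still where it was (x of mallet_c in the frame of side_mat between -0.14 and 0.14 m and y of mallet_c in the frame of side_mat between -0.065 and 0.065 m and z of mallet_c in the frame of side_mat between 0.0705 and 0.0845 m and angle between each of mallet_c, tin_c, rub_stone_c's own z axis and vertical below 0.12 rad and x of tin_c in the frame of side_mat between -0.14 and 0.14 m and y of tin_c in the frame of side_mat between -0.065 and 0.065 m and z of tin_c in the frame of side_mat between 0.038 and 0.052 m and x of rub_stone_c in the frame of side_mat between -0.14 and 0.14 m and y of rub_stone_c in the frame of side_mat between -0.065 and 0.065 m and z of rub_stone_c in the frame of side_mat between 0.04 and 0.054 m and linear speed of each of mallet, tin, rub_stone below 0.02 m/s and distance of rosette_c from where it was at the start of the episode below 0.015 m), for 0.2 s.
2. the rosette lies in the middle of the stand while all three tools stand on the mat (x of mallet_c in the frame of side_mat between -0.14 and 0.14 m and y of mallet_c in the frame of side_mat between -0.065 and 0.065 m and z of mallet_c in the frame of side_mat between 0.0705 and 0.0845 m and angle between each of mallet_c, tin_c, rub_stone_c, rosette_c's own z axis and vertical below 0.12 rad and x of tin_c in the frame of side_mat between -0.14 and 0.14 m and y of tin_c in the frame of side_mat between -0.065 and 0.065 m and z of tin_c in the frame of side_mat between 0.038 and 0.052 m and x of rub_stone_c in the frame of side_mat between -0.14 and 0.14 m and y of rub_stone_c in the frame of side_mat between -0.065 and 0.065 m and z of rub_stone_c in the frame of side_mat between 0.04 and 0.054 m and horizontal distance between rosette_c and stand below 0.015 m and z of rosette_c in the frame of stand between 0.046 and 0.058 m and linear speed of rosette below 0.02 m/s), for 0.2 s.
At the end, for the whole second after the job is handed in: The rosette lies face up on the stand, its centre within 15 mm of the stand's middle; mallet, tin and rubbing stone each stand upright within 15 mm of where they stood at the start; the leaf tile is within 15 mm of its place; all released and at rest (horizontal distance between rosette_c and stand below 0.015 m and z of rosette_c in the frame of stand between 0.046 and 0.058 m and angle between each of rosette_c, mallet_c, tin_c, rub_stone_c's own z axis and vertical below 0.12 rad and distance of each of mallet_c, tin_c, rub_stone_c, leaf_tile_c from where it was at the start of the episode below 0.015 m and linear speed of each of mallet, tin, rub_stone, rosette, leaf_tile below 0.02 m/s); the robot touches nothing.
It fails at once if a tool is knocked over (angle between any of mallet_c, tin_c, rub_stone_c's own z axis and vertical above 0.6 rad).
It also fails if it takes over 141 s, if anything falls off the work surface, if the arm or the gripper's body presses on something with over 40 N, if the wrist force passes 120 N, or if a joint passes its speed limit or range.

## Working session

There is one attempt and no reset: what is moved stays moved. The work goes in short steps, Python scripts to look and compute and a shell command to move; the robot and the scene stay as the last step left them, time stands still between calls to the robot, and variables do not carry over. Pictures are saved under pics/ and viewed, at most 14 in all, crops included, and the job is handed in when it is done.

```bash
ls; mkdir -p pics; python3 - <<'E'
from rig import manip
import cv2,numpy as np
print(manip.state(), manip.tcp_to_grasp)
for n in ("top","side"):
    im=manip.camera(n); cv2.imwrite(f"pics/{n}0.png",im[:,:,::-1]); c=manip.get_calibration(n); print(n,c)
E
```

```text
pics
{'time': 0.0, 'joint_pos': array([-1.19274109,  0.60014921, -0.0025275 ,  1.60012195,  0.00178758,
        0.9429003 , -0.07977798]), 'joint_vel': array([ 6.54251643e-04, -1.38280671e-04,  6.14848952e-04, -2.64882078e-04,
       -1.09674262e-03, -1.16630206e-05, -3.36561681e-04]), 'tau': array([ 4.87417055e-04, -7.65058494e+01,  1.49734005e+00, -2.52341598e+01,
       -5.25085756e-02,  1.70890801e-02,  1.46661368e-04]), 'tcp_pos': array([0.31825849, 0.65086738, 0.21774562]), 'eef_rot': array([ 2.25394016e-01,  9.74267374e-01, -7.81013231e-04, -1.07240582e-04]), 'wrist_force': array([ 0.38479737, -0.25353859,  1.13893326]), 'moment': array([ 0.03686362, -0.01428401, -0.00547744]), 'grip_force': 0.0, 'opening': 0.9995055214398859} 0.0188
top {'fx': 495.6732503251626, 'fy': 495.6732503251626, 'cx': 323.80680769509564, 'cy': 198.67209759777612, 'camera_from_world': array([[ 9.25591300e-04, -9.99975233e-01,  6.97684824e-03,
         1.81004142e-02],
       [ 9.90849238e-01,  1.85876630e-03,  1.34960486e-01,
        -5.14896804e-01],
       [-1.34970111e-01,  6.78808651e-03,  9.90826418e-01,
        -1.61575884e+00],
       [ 0.00000000e+00,  0.00000000e+00,  0.00000000e+00,
         1.00000000e+00]])}
side {'fx': 517.2221565718343, 'fy': 517.2221565718343, 'cx': 325.6165591562774, 'cy': 201.90044021473824, 'camera_from_world': array([[ 0.98603407, -0.16652741,  0.00233302, -0.49790725],
       [ 0.12625636,  0.75657181,  0.64160613, -0.13874047],
       [-0.1086101 , -0.63235095,  0.76703072, -1.55561708],
       [ 0.        ,  0.        ,  0.        ,  1.        ]])}
```

View pics/top0.png

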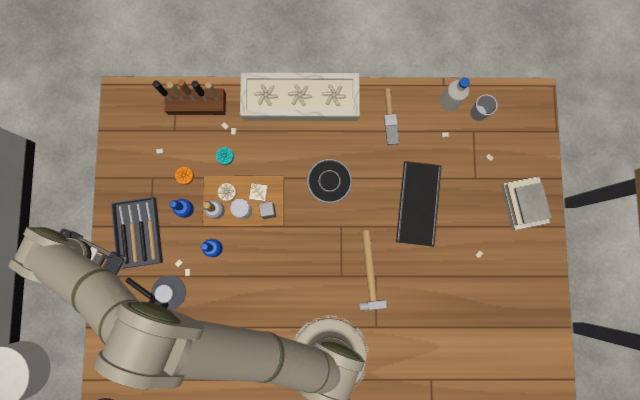

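View pics/side0.png

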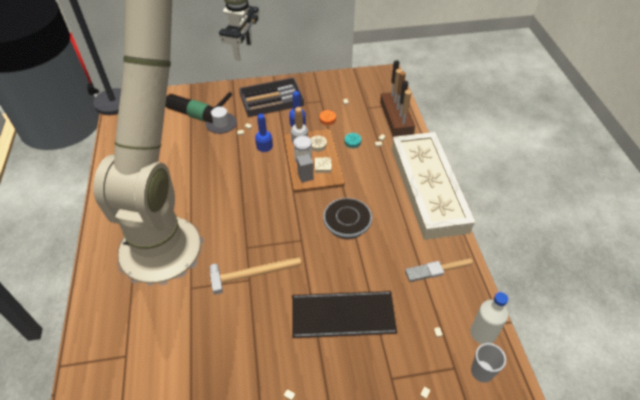

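Top view: the board is at about (244,201), with the mallet at (213,209), tin at (240,209), stone at (267,210), rosette at (227,191) and leaf tile at (258,191). The stand is at (329,181) and the mat at (419,204).

Possible rosettes: pale (227,191), orange (184,176), turquoise (225,156). The pale one on the board fits. Possible mallets: the steel/wood one at (213,209), and blue ones at (180,207) and (211,247). The steel/wood one fits.

I'll check that choice in one close crop.

```bash
cat > h.py <<'E'
from rig import manip
import cv2,numpy as np
from scipy.spatial.transform import Rotation as R
def ray(name,u,v,c=None):
    c=c or manip.get_calibration(name); T=np.array(c["camera_from_world"])
    d=np.array([(u-c["cx"])/c["fx"],-(v-c["cy"])/c["fy"],-1.])
    return -T[:3,:3].T@T[:3,3], T[:3,:3].T@d
def onplane(name,u,v,z,c=None):
    o,d=ray(name,u,v,c); return (o+d*(z-o[2])/d[2])[:2]
def proj(name,p,c=None):
    c=c or manip.get_calibration(name); q=np.array(c["camera_from_world"])@np.r_[p,1]
    return np.array([c["cx"]-c["fx"]*q[0]/q[2], c["cy"]+c["fy"]*q[1]/q[2]])
E
python3 - <<'E'
from h import *
im=cv2.imread("pics/top0.png")
cr=im[145:260,165:305]; cv2.imwrite("pics/crop0.png",cv2.resize(cr,None,fx=5,fy=5,interpolation=cv2.INTER_CUBIC))
hsv=cv2.cvtColor(im,cv2.COLOR_BGR2HSV)
def blob(m,x0,y0,x1,y1):
    k=np.zeros_like(m);k[y0:y1,x0:x1]=m[y0:y1,x0:x1]
    cs,_=cv2.findContours(k,cv2.RETR_EXTERNAL,cv2.CHAIN_APPROX_NONE)
    return max(cs,key=cv2.contourArea)
dark=((hsv[...,2]<75)*255).astype(np.uint8)
c=blob(dark,380,150,460,260); r=cv2.minAreaRect(c); print("mat",r)
P=[onplane("top",*p,.005) for p in cv2.boxPoints(r)]; print(np.round(P,4),np.mean(P,0),[np.linalg.norm(P[i]-P[i-1]) for i in range(4)])
c=blob(dark,295,150,365,215); e=cv2.fitEllipse(cv2.convexHull(c)); print("stand",e,onplane("top",*e[0],.04))
for p in [(227,191),(258,191),(213,209),(240,209),(267,210)]: print(p,onplane("top",*p,.04))
for p in [(208,200),(250,220),(206,168),(250,235)]: print(p,hsv[p[1],p[0]])
print("reach mat far", [np.hypot(*p) for p in P])
E
```

```text
mat ((418.5049743652344, 203.45050048828125), (37.11488723754883, 81.19503784179688), 5.710593223571777)
[[ 0.3727 -0.2237]
 [ 0.6491 -0.2566]
 [ 0.6365 -0.3831]
 [ 0.3605 -0.3474]] [ 0.50472845 -0.30269363] [np.float64(0.12431242739221884), np.float64(0.2783807871817142), np.float64(0.1271145921884448), np.float64(0.27831387731203905)]
stand ((329.1472473144531, 180.5038299560547), (40.24301528930664, 40.5450553894043), 88.21263885498047) [0.57537859 0.0010941 ]
(227, 191) [0.53928674 0.34047454]
(258, 191) [0.53949109 0.23758809]
(213, 209) [0.47903317 0.38504157]
(240, 209) [0.47918721 0.2959121 ]
(267, 210) [0.47601381 0.20666   ]
(208, 200) [ 15 148 162]
(250, 220) [ 15 148 164]
(206, 168) [ 14 127 148]
(250, 235) [ 15 130 149]
reach mat far [np.float64(0.43468317760881786), np.float64(0.698019085089668), np.float64(0.7429260117155086), np.float64(0.5006584991331902)]
```

View pics/crop0.png

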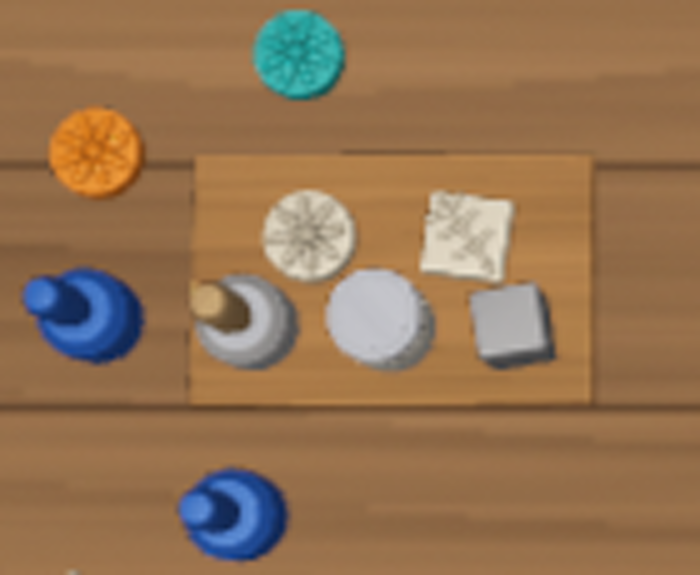

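The crop confirms it: the pale rosette on the board is at (308,235) of the crop, the steel mallet with wooden handle at (247,318), the tin at (373,317) and the stone at (509,322), turned about 8 degrees. I'll turn the gripper to close along x and go above the board for a near look.

```bash
python3 -m inch '[[0,0,-0.6,0,0,0.178],[0,0,-0.6,0,0,0.178],[0,0,-0.6,0,0,0.178],[0,0,-0.6,0,0,0.178],[0,0,-0.6,0,0,0.178],[0,0,-0.6,0,0,0.178],[0,0,-0.6,0,0,0.178],[0,0,-0.6,0,0,0.178]]' 93 40
python3 -m inch '[[-0.97,0.4,0,0,0,0],[-0.97,0.4,0,0,0,0],[-0.97,0.4,0,0,0,0],[-0.97,0.4,0,0,0,0],[-0.97,0.4,0,0,0,0],[-0.97,0.4,0,0,0,0],[-0.97,0.4,0,0,0,0],[-0.97,0.4,0,0,0,0],[-0.97,0.4,0,0,0,0],[0,0,0,0,0,0]]'
python3 - <<'E'
from h import *
im=manip.camera("wrist");cv2.imwrite("pics/w1.png",im[:,:,::-1]);c=manip.get_calibration("wrist")
import pickle;pickle.dump(c,open("pics/w1.pkl","wb"));s=manip.state();print(s["tcp_pos"],R.from_quat(s["eef_rot"]).as_matrix(),s["joint_pos"])
E
```

```text
time: 0.9
tcp_pos: [0.3182, 0.6511, 0.4112]
eef_rot: [0.71, 0.704, -0.0, 0.0]
wrist_force: [1.3, 0.5, -0.7]
opening: 1.0
grip_force: 0.0
time: 1.9
tcp_pos: [0.464, 0.2955, 0.4112]
eef_rot: [0.711, 0.703, 0.0, 0.001]
wrist_force: [0.0, -0.2, 0.5]
opening: 1.002
grip_force: 0.0
[0.46270654 0.29880841 0.41095525] [[ 7.59206209e-03  9.99971102e-01  3.95082232e-04]
 [ 9.99971179e-01 -7.59204845e-03 -3.60078285e-05]
 [-3.30073045e-05  3.95344219e-04 -9.99999921e-01]] [-1.00924617  0.22006486  0.42239724  1.75839736 -0.0965359   1.18325787
 -0.56694333]
```

View pics/w1.png

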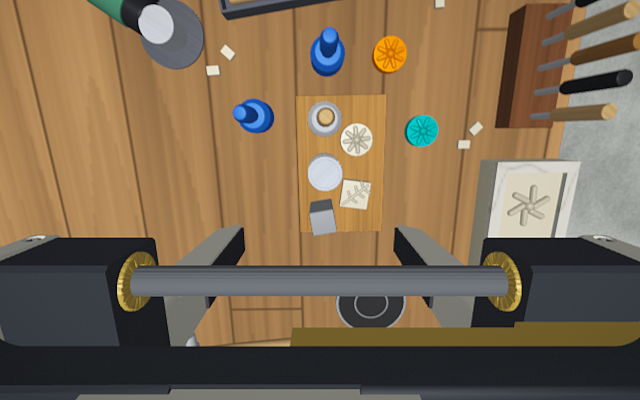

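The wrist view shows the mallet handle top at (326,117), tin top at (325,173), stone top at (321,207), rosette at (356,140) and leaf tile at (355,194).

```bash
python3 - <<'E'
from h import *
import pickle
c=pickle.load(open("pics/w1.pkl","rb")); im=cv2.imread("pics/w1.png"); hsv=cv2.cvtColor(im,cv2.COLOR_BGR2HSV)
board=((hsv[...,1]>110)&(hsv[...,0]<25))
gray=((hsv[...,1]<90)*255).astype(np.uint8); gray[:, :298]=0;gray[:,385:]=0;gray[:97]=0;gray[233:]=0
n,l,st,ce=cv2.connectedComponentsWithStats(gray)
for i in range(1,n):
    if st[i,4]>60:
        k=(l==i).astype(np.uint8);cs,_=cv2.findContours(k,0,1);r=cv2.minAreaRect(cs[0]);e=cv2.minEnclosingCircle(cs[0]);print(st[i],r,e)
for nme,p,z in [("mal_top",(326,117),.163),("mal_head",(324,118.5),.068),("tin",(325,172.5),.098),("stone",(321,208),.102),("ros",(356.5,140),.04),("leaf",(355,194.5),.038)]:
    print(nme,onplane("wrist",*p,z,c))
for nme,p,z in [("mal_head",(214.3,208.5),.068),("tin",(239.4,208.3),.098),("stone",(266.6,209.2),.102),("ros",(226.5,191.8),.045),("leaf",(258.4,192),.038)]:
    print("top",nme,onplane("top",*p,z))
cv2.imwrite("pics/crop1.png",cv2.resize(im[90:240,290:395],None,fx=5,fy=4,interpolation=cv2.INTER_CUBIC)[:600])
E
```

```text
[307 101  35  36 749] ((324.0, 118.5), (35.0, 34.0), 90.0) ((324.0, 118.5), 17.9514217376709)
[340 123  33  34 864] ((356.2500305175781, 139.25001525878906), (31.819805145263672, 32.52690887451172), 45.0) ((356.3038330078125, 139.31875610351562), 16.732206344604492)
[ 307  153   36   39 1079] ((324.2500305175781, 172.25), (37.47665786743164, 35.35533905029297), 45.0) ((324.1966857910156, 171.83175659179688), 19.29380226135254)
[340 179  31  31 800] ((355.1000061035156, 193.70001220703125), (29.148160934448242, 28.652023315429688), 7.125016689300537) ((354.5809631347656, 193.9534454345703), 18.91370964050293)
[309 199  28  34 791] ((321.70001220703125, 217.09999084472656), (34.07767868041992, 24.95452308654785), 79.69515228271484) ((323.09344482421875, 216.92523193359375), 19.209848403930664)
mal_top [0.47277337 0.38169049]
mal_head [0.47170284 0.38323854]
tin [0.47261634 0.29403368]
stone [0.46548582 0.23276968]
ros [0.53223019 0.34560007]
leaf [0.53213432 0.24180057]
top mal_head [0.47746435 0.37477825]
top tin [0.47477422 0.28841739]
top stone [0.47157767 0.20125616]
top ros [0.53584655 0.34110269]
top leaf [0.53643295 0.23644995]
```

View pics/crop1.png

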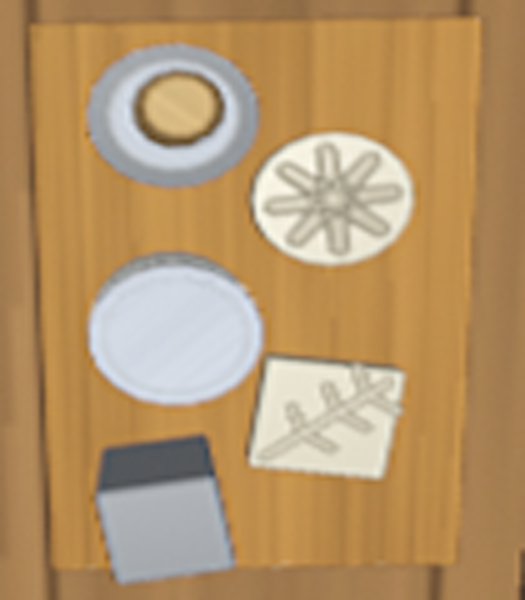

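Refined by the two views: mallet (.475,.378), tin (.4745,.289), stone (.470,.203), rosette (.535,.342). The tools are about 88 mm apart, as stated. I'll grasp the mallet by its handle.

```bash
python3 -m inch '[[0.66,0.1,0.3,0,0,0],[0.66,0.1,0.5,0,0,0],[0.66,0.1,0.8,0,0,0],[0,0,0.9,0,0,0],[0,0,0.9,0,0,0],[0,0,0.9,0,0,0],[0,0,0.5,0,0,0],[0,0,0,0,0,0],[0,0,0,0,0,0]]'
python3 - <<'E'
from h import *
s=manip.state();print(s["tcp_pos"])
c=manip.get_calibration("wrist");im=manip.camera("wrist");cv2.imwrite("pics/w2.png",im[:,:,::-1])
c=manip.get_calibration("wrist")
print([proj("wrist",(.475,.378,z),c) for z in (.163,.068)])
E
```

```text
time: 2.85
tcp_pos: [0.4735, 0.3819, 0.2187]
eef_rot: [0.708, 0.707, -0.0, -0.0]
wrist_force: [-0.2, 0.1, 0.2]
opening: 1.001
grip_force: 0.0
[0.47350241 0.381885   0.21870533]
[array([320.79557123, 217.22817462]), array([320.17098449, 192.49770459])]
```

View pics/w2.png

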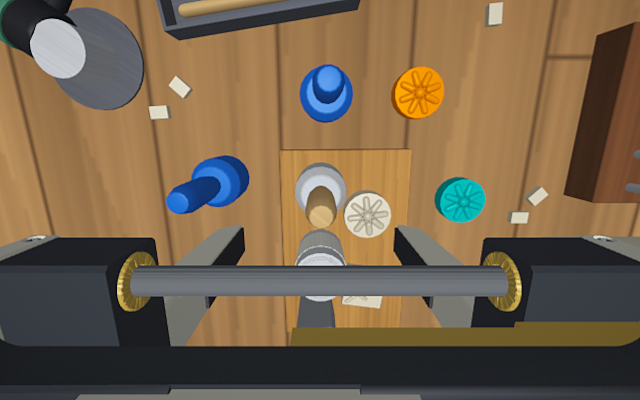

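The wrist view shows the handle top at (321,216), against (320.8,217.2) predicted, so the position holds. I'll go down, close and lift.

```bash
python3 -m inch '[[-0.07,0.04,0.6,0,0,0],[0,0,0.8,0,0,0],[0,0,0.8,0,0,0],[0,0,0.5,0,0,0],[0,0,0.1,0,0,0],[0,0,0,0,0,0],[0,0,0,0,0,0]]'
python3 -m inch '[[0,0,0,0,0,0],[0,0,0,0,0,0],[0,0,0,0,0,0],[0,0,0,0,0,0],[0,0,0,0,0,0],[0,0,0,0,0,0],[0,0,0,0,0,0],[0,0,0,0,0,0],[0,0,0,0,0,0],[0,0,0,0,0,0]]' 0 45
```

```text
time: 3.6
tcp_pos: [0.4763, 0.3788, 0.1083]
eef_rot: [0.708, 0.706, 0.001, 0.0]
wrist_force: [-0.2, -0.2, -0.8]
opening: 1.001
grip_force: 0.0
time: 4.6
tcp_pos: [0.4752, 0.3781, 0.1065]
eef_rot: [0.708, 0.706, -0.0, -0.0]
wrist_force: [-1.0, -0.7, 0.2]
opening: 0.293
grip_force: 45.0
```

```bash
python3 -m inch '[[0,0,-0.3,0,0,0],[0,0,-0.7,0,0,0],[0,0,-0.8,0,0,0],[0,0,-0.8,0,0,0],[0,0,-0.5,0,0,0],[0,0,-0.2,0,0,0],[0,0,0,0,0,0]]'
python3 -m inch '[[-0.3,0.06,0,0,0,0],[-0.6,0.12,0,0,0,0],[-0.8,0.18,0,0,0,0],[-0.9,0.19,0,0,0,0],[-0.9,0.19,0,0,0,0],[-0.9,0.19,0,0,0,0],[-0.9,0.19,0,0,0,0],[-0.9,0.19,0,0,0,0],[-0.9,0.19,0,0,0,0],[-0.9,0.19,0,0,0,0]]'
python3 -m inch '[[-0.9,0.19,0,0,0,0],[-0.9,0.19,0,0,0,0],[-0.9,0.19,0,0,0,0],[-0.9,0.19,0,0,0,0],[-0.9,0.19,0,0,0,0],[-0.9,0.19,0,0,0,0],[-0.9,0.19,0,0,0,0],[-0.9,0.19,0,0,0,0],[-0.6,0.14,0,0,0,0],[-0.3,0.06,0,0,0,0]]'
python3 -m inch '[[0,0,0,0,0,0],[0,0,0,0,0,0],[0,0,0,0,0,0]]'
python3 -c "
from h import *
s=manip.state();print(s['tcp_pos'],R.from_quat(s['eef_rot']).as_matrix().round(3),s['joint_pos'])"
```

```text
time: 5.3
tcp_pos: [0.4755, 0.3782, 0.2395]
eef_rot: [0.708, 0.706, 0.001, -0.0]
wrist_force: [0.7, 0.1, -5.6]
opening: 0.29
grip_force: 45.0
time: 6.3
tcp_pos: [0.5412, 0.0554, 0.2373]
eef_rot: [0.708, 0.706, -0.001, -0.001]
wrist_force: [0.7, 0.5, -6.1]
opening: 0.292
grip_force: 45.0
time: 7.3
tcp_pos: [0.6086, -0.2698, 0.2369]
eef_rot: [0.709, 0.705, -0.001, -0.001]
wrist_force: [-1.4, -0.2, -4.9]
opening: 0.294
grip_force: 45.0
time: 7.6
tcp_pos: [0.6101, -0.2641, 0.2382]
eef_rot: [0.707, 0.707, 0.0, -0.001]
wrist_force: [-0.1, -0.6, -5.8]
opening: 0.291
grip_force: 45.0
[ 0.61013911 -0.26412303  0.23819031] [[ 0.     1.    -0.001]
 [ 1.    -0.     0.001]
 [ 0.001 -0.001 -1.   ]] [ 0.07281443  0.53015136  0.3879783   1.7427798  -0.24447279  0.91768857
  0.56209284]
```

```bash
python3 -m inch '[[-0.54,0.14,0.4,0,0,0],[0,0,0.8,0,0,0],[0,0,0.8,0,0,0],[0,0,0.7,0,0,0],[0,0,0.4,0,0,0],[0,0,0.3,0,0,0],[0,0,0.1,0,0,0],[0,0,0.04,0,0,0],[0,0,0,0,0,0],[0,0,0,0,0,0]]'
python3 -c "
from h import *
im=manip.camera('top');cv2.imwrite('pics/t2.png',cv2.resize(im[130:270,180:460,::-1],None,fx=2.5,fy=2.5))"
```

```text
time: 8.6
tcp_pos: [0.6164, -0.2881, 0.0981]
eef_rot: [0.708, 0.706, 0.0, 0.001]
wrist_force: [0.6, 0.3, -4.8]
opening: 0.292
grip_force: 45.0
```

```bash
python3 -m inch '[[0,0,0.05,0,0,0],[0,0,0.03,0,0,0],[0,0,0.02,0,0,0],[0,0,0,0,0,0],[0,0,0,0,0,0]]'

```

```text
time: 9.15
tcp_pos: [0.616, -0.2879, 0.0936]
eef_rot: [0.708, 0.706, 0.0, 0.0]
wrist_force: [-1.7, 1.4, 4.5]
opening: 0.296
grip_force: 45.0
```

Contact felt on the mat. I'll release, rise and go to the tin.

```bash
python3 -m inch '[[0,0,0,0,0,0],[0,0,0,0,0,0],[0,0,0,0,0,0],[0,0,0,0,0,0],[0,0,0,0,0,0]]' 93
python3 -m inch '[[0,0,-0.3,0,0,0],[0,0,-0.6,0,0,0],[0,0,-0.8,0,0,0],[0,0,-0.9,0,0,0],[0,0,-0.9,0,0,0],[0.3,-0.05,-0.3,0,0,0],[0.7,-0.17,0,0,0,0],[0.9,-0.23,0,0,0,0],[0.9,-0.23,0,0,0,0],[0.9,-0.23,0,0,0,0]]'
python3 -m inch '[[0.9,-0.23,0,0,0,0],[0.9,-0.23,0,0,0,0],[0.9,-0.23,0,0,0,0],[0.9,-0.23,0,0,0,0],[0.9,-0.23,0,0,0,0],[0.9,-0.23,0,0,0,0],[0.9,-0.23,0,0,0,0],[0.9,-0.23,0,0,0,0],[0.9,-0.23,0,0,0,0],[0.9,-0.23,0,0,0,0]]'
python3 -m inch '[[0.6,-0.15,0,0,0,0],[0.2,-0.03,0,0,0,0],[0,0,0,0,0,0],[0,0,0,0,0,0],[0,0,0,0,0,0]]'
python3 - <<'E'
from h import *
s=manip.state();print(s["tcp_pos"],s["eef_rot"])
c=manip.get_calibration("wrist");im=manip.camera("wrist");cv2.imwrite("pics/w3.png",im[:,:,::-1])
print([proj("wrist",p,c) for p in ((.4745,.289,.098),(.47,.203,.102),(.535,.342,.04))])
im=manip.camera('side');cv2.imwrite('pics/s3.png',im[90:390,220:520,::-1])
E
```

```text
time: 9.65
tcp_pos: [0.6159, -0.2879, 0.093]
eef_rot: [0.708, 0.706, -0.0, 0.0]
wrist_force: [0.1, 0.5, -0.7]
opening: 0.67
grip_force: 0.0
time: 10.65
tcp_pos: [0.5789, -0.1379, 0.2452]
eef_rot: [0.708, 0.706, 0.0, -0.0]
wrist_force: [0.5, 0.2, 0.3]
opening: 1.001
grip_force: 0.0
time: 11.65
tcp_pos: [0.4875, 0.2221, 0.2453]
eef_rot: [0.708, 0.706, 0.0, -0.0]
wrist_force: [1.1, -0.7, 0.2]
opening: 0.997
grip_force: 0.0
time: 12.15
tcp_pos: [0.482, 0.2508, 0.2452]
eef_rot: [0.709, 0.705, -0.0, 0.0]
wrist_force: [-0.1, -0.0, 0.7]
opening: 1.0
grip_force: 0.0
[0.48197519 0.25082288 0.24517583] [ 7.08773315e-01  7.05436272e-01 -7.23343658e-05  2.21116876e-04]
[array([312.41771363, 155.53399299]), array([309.14764792, 231.16091532]), array([361.57421289, 108.34340473])]
```

View pics/w3.png

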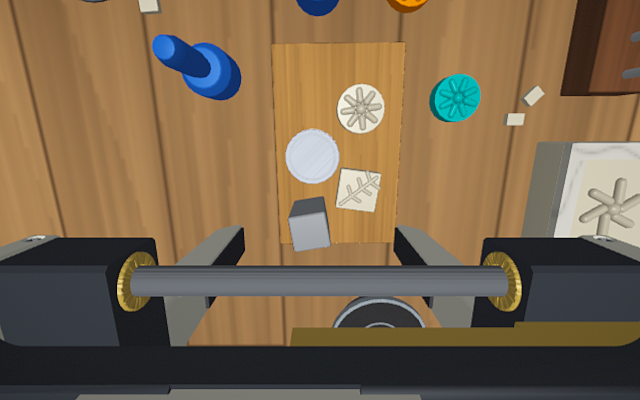

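View pics/s3.png

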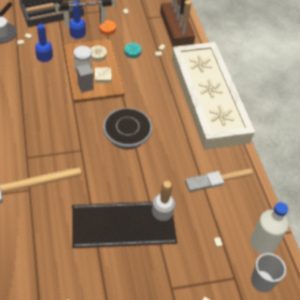

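Side view: the mallet stands on the mat's far edge corner. Wrist view: tin at (312,156), stone top at (310,232) and rosette at (361,108), all matching prediction. I'll grasp the tin.

```bash
python3 -m inch '[[0.48,-0.1,0.3,0,0,0],[0.48,-0.09,0.7,0,0,0],[0,0,0.8,0,0,0],[0,0,0.8,0,0,0],[0,0,0.8,0,0,0],[0,0,0.7,0,0,0],[0,0,0.4,0,0,0],[0,0,0.1,0,0,0],[0,0,0,0,0,0]]'
python3 -m inch '[[0,0,0,0,0,0],[0,0,0,0,0,0],[0,0,0,0,0,0],[0,0,0,0,0,0],[0,0,0,0,0,0],[0,0,0,0,0,0],[0,0,0,0,0,0]]' 0 45
```

```text
time: 13.15
tcp_pos: [0.4737, 0.291, 0.0603]
eef_rot: [0.708, 0.706, -0.001, -0.0]
wrist_force: [-0.4, 0.9, 0.2]
opening: 0.999
grip_force: 0.0
time: 13.85
tcp_pos: [0.4744, 0.2911, 0.0615]
eef_rot: [0.708, 0.706, 0.001, 0.0]
wrist_force: [1.0, 0.3, 6.5]
opening: 0.642
grip_force: 45.0
```

```bash
python3 -m inch '[[0,0,-0.2,0,0,0],[0,0,-0.6,0,0,0],[0,0,-0.9,0,0,0],[0,0,-0.9,0,0,0],[0,0,-0.6,0,0,0],[-0.3,-0.04,-0.1,0,0,0],[-0.6,-0.05,0,0,0,0],[-0.9,-0.13,0,0,0,0],[-0.9,-0.13,0,0,0,0],[-0.9,-0.13,0,0,0,0]]'
python3 -m inch '[[-0.9,-0.13,0,0,0,0],[-0.9,-0.13,0,0,0,0],[-0.9,-0.13,0,0,0,0],[-0.9,-0.13,0,0,0,0],[-0.9,-0.13,0,0,0,0],[-0.9,-0.13,0,0,0,0],[-0.9,-0.13,0,0,0,0],[-0.9,-0.13,0,0,0,0],[-0.9,-0.13,0,0,0,0],[-0.9,-0.13,0,0,0,0]]'
python3 -m inch '[[-0.9,-0.13,0,0,0,0],[-0.7,0,0,0,0,0],[-0.3,0,0,0,0,0],[0,0,0,0,0,0],[0,0,0,0,0,0],[0,0,0,0,0,0]]'
```

```text
time: 14.85
tcp_pos: [0.4526, 0.1445, 0.1918]
eef_rot: [0.708, 0.706, -0.001, -0.0]
wrist_force: [1.3, 0.0, -4.4]
opening: 0.64
grip_force: 45.0
time: 15.85
tcp_pos: [0.3993, -0.2142, 0.1919]
eef_rot: [0.708, 0.706, -0.001, -0.001]
wrist_force: [0.7, 0.2, -5.2]
opening: 0.643
grip_force: 45.0
time: 16.45
tcp_pos: [0.3959, -0.2873, 0.1926]
eef_rot: [0.707, 0.707, 0.0, -0.001]
wrist_force: [0.3, -0.2, -4.2]
opening: 0.639
grip_force: 45.0
```

Down .144 (3.6 units), the last part slow.

```bash
python3 -m inch '[[0,0.05,0.4,0,0,0],[0,0,0.8,0,0,0],[0,0,0.8,0,0,0],[0,0,0.8,0,0,0],[0,0,0.4,0,0,0],[0,0,0.2,0,0,0],[0,0,0.1,0,0,0],[0,0,0,0,0,0],[0,0,0,0,0,0]]'
```

```text
time: 17.35
tcp_pos: [0.3988, -0.2889, 0.0538]
eef_rot: [0.708, 0.706, 0.0, 0.001]
wrist_force: [0.6, -0.1, -4.2]
opening: 0.641
grip_force: 45.0
```

```bash
python3 -m inch '[[0,0,0.06,0,0,0],[0,0,0.04,0,0,0],[0,0,0.03,0,0,0],[0,0,0,0,0,0],[0,0,0,0,0,0]]'
```

```text
time: 17.85
tcp_pos: [0.3985, -0.289, 0.0485]
eef_rot: [0.708, 0.706, 0.0, 0.0]
wrist_force: [-0.8, 0.7, 4.6]
opening: 0.642
grip_force: 45.0
```

```bash
python3 -m inch '[[0,0,0,0,0,0],[0,0,0,0,0,0],[0,0,0,0,0,0],[0,0,0,0,0,0],[0,0,0,0,0,0]]' 93
python3 -m inch '[[0,0,-0.3,0,0,0],[0,0,-0.7,0,0,0],[0,0,-0.9,0,0,0],[0,0,-0.9,0,0,0],[0.3,0.04,-0.9,0,0,0],[0.6,0.09,-0.3,0,0,0],[0.9,0.14,0,0,0,0],[0.9,0.14,0,0,0,0],[0.9,0.14,0,0,0,0],[0.9,0.14,0,0,0,0]]'
python3 -m inch '[[0.9,0.14,0,0,0,0],[0.9,0.14,0,0,0,0],[0.9,0.14,0,0,0,0],[0.9,0.14,0,0,0,0],[0.9,0.14,0,0,0,0],[0.9,0.14,0,0,0,0],[0.9,0.14,0,0,0,0],[0.9,0.14,0,0,0,0],[0.5,0,0,0,0,0],[0,0,0,0,0,-0.17]]'
python3 -m inch '[[0,0,0,0,0,0],[0,0,0,0,0,0],[0,0,0,0,0,0]]'
python3 -c "
from h import *
s=manip.state();print(s['tcp_pos'],R.from_quat(s['eef_rot']).as_matrix().round(3))"
```

```text
time: 18.35
tcp_pos: [0.3983, -0.2889, 0.0478]
eef_rot: [0.708, 0.706, 0.0, 0.0]
wrist_force: [-0.5, 0.1, -0.5]
opening: 0.986
grip_force: 0.0
time: 19.35
tcp_pos: [0.4261, -0.1076, 0.2087]
eef_rot: [0.708, 0.706, 0.0, 0.0]
wrist_force: [0.5, 0.4, -0.6]
opening: 1.001
grip_force: 0.0
time: 20.35
tcp_pos: [0.4714, 0.2024, 0.2083]
eef_rot: [0.657, 0.754, 0.0, -0.0]
wrist_force: [0.2, -0.4, -0.3]
opening: 0.999
grip_force: 0.0
time: 20.65
tcp_pos: [0.4718, 0.1982, 0.2082]
eef_rot: [0.661, 0.751, 0.0, 0.0]
wrist_force: [-0.6, 0.2, 0.0]
opening: 1.0
grip_force: 0.0
[0.47182611 0.19815128 0.20821485] [[-0.127  0.992  0.   ]
 [ 0.992  0.127  0.   ]
 [ 0.     0.    -1.   ]]
```

```bash
python3 -m inch '[[0.12,-0.03,0.4,0,0,0],[0,0,0.8,0,0,0],[0,0,0.8,0,0,0],[0,0,0.8,0,0,0],[0,0,0.5,0,0,0],[0,0,0.22,0,0,0],[0,0,0,0,0,0],[0,0,0,0,0,0]]'
python3 -m inch '[[0,0,0,0,0,0],[0,0,0,0,0,0],[0,0,0,0,0,0],[0,0,0,0,0,0],[0,0,0,0,0,0],[0,0,0,0,0,0],[0,0,0,0,0,0],[0,0,0,0,0,0]]' 0 45
```

```text
time: 21.45
tcp_pos: [0.4705, 0.2034, 0.0677]
eef_rot: [0.66, 0.752, 0.0, 0.0]
wrist_force: [-1.0, -0.1, -0.4]
opening: 0.997
grip_force: 0.0
time: 22.25
tcp_pos: [0.4701, 0.2035, 0.067]
eef_rot: [0.659, 0.752, 0.0, 0.0]
wrist_force: [0.3, -0.5, 0.0]
opening: 0.473
grip_force: 44.6
```

```bash
python3 -m inch '[[0,0,-0.2,0,0,0],[0,0,-0.6,0,0,0],[0,0,-0.9,0,0,0],[0,0,-0.8,0,0,0],[-0.3,0,-0.3,0,0,0],[-0.6,-0.03,0,0,0,0],[-0.9,-0.07,0,0,0,0],[-0.9,-0.07,0,0,0,0],[-0.9,-0.07,0,0,0,0],[-0.9,-0.07,0,0,0,0]]'
python3 -m inch '[[-0.9,-0.07,0,0,0,0],[-0.9,-0.07,0,0,0,0],[-0.9,-0.07,0,0,0,0],[-0.9,-0.07,0,0,0,0],[-0.9,-0.07,0,0,0,0],[-0.9,-0.07,0,0,0,0],[-0.9,-0.07,0,0,0,0],[-0.9,-0.07,0,0,0,0],[-0.9,-0.05,0,0,0,0],[-0.6,0,0,0,0,0]]'
python3 -m inch '[[-0.2,0,0,0,0,0],[0,0,0,0,0,0],[0,0,0,0,0,0],[0,0,0,0,0,0]]'
```

```text
time: 23.25
tcp_pos: [0.4802, 0.0212, 0.1784]
eef_rot: [0.659, 0.752, -0.001, -0.0]
wrist_force: [1.0, 0.5, -3.6]
opening: 0.471
grip_force: 44.6
time: 24.25
tcp_pos: [0.5006, -0.3282, 0.1782]
eef_rot: [0.66, 0.751, -0.001, -0.0]
wrist_force: [0.4, 0.0, -4.5]
opening: 0.473
grip_force: 44.6
time: 24.65
tcp_pos: [0.5034, -0.331, 0.1788]
eef_rot: [0.659, 0.752, 0.0, -0.001]
wrist_force: [-0.5, 0.7, -3.3]
opening: 0.472
grip_force: 44.6
```

Down .125 (3.1 units).

```bash
python3 -m inch '[[0,0,0.4,0,0,0],[0,0,0.8,0,0,0],[0,0,0.8,0,0,0],[0,0,0.6,0,0,0],[0,0,0.3,0,0,0],[0,0,0.1,0,0,0],[0,0,0,0,0,0],[0,0,0,0,0,0]]'
python3 -m inch '[[0,0,0.05,0,0,0],[0,0,0.04,0,0,0],[0,0,0.02,0,0,0],[0,0,0,0,0,0],[0,0,0,0,0,0]]'
```

```text
time: 25.45
tcp_pos: [0.5042, -0.3329, 0.0602]
eef_rot: [0.659, 0.752, 0.0, 0.001]
wrist_force: [0.8, -0.0, -3.3]
opening: 0.475
grip_force: 44.6
time: 25.95
tcp_pos: [0.5036, -0.3327, 0.0547]
eef_rot: [0.659, 0.752, 0.0, 0.0]
wrist_force: [-0.3, -0.5, -4.0]
opening: 0.468
grip_force: 44.6
```

```bash
python3 -m inch '[[0,0,0.03,0,0,0],[0,0,0.02,0,0,0],[0,0,0,0,0,0]]'
python3 -m inch '[[0,0,0,0,0,0],[0,0,0,0,0,0],[0,0,0,0,0,0],[0,0,0,0,0,0],[0,0,0,0,0,0]]' 75
python3 -m inch '[[0,0,-0.3,0,0,0],[0,0,-0.7,0,0,0],[0,0,-0.9,0,0,0],[0,0,-0.9,0,0,0],[0,0,-0.9,0,0,0],[0,0,-0.3,0,0,0.17],[0.3,0,0,0,0,0],[0.6,0.04,0,0,0,0],[0.9,0.04,0,0,0,0],[0.9,0.04,0,0,0,0]]' 93
python3 -m inch '[[0.9,0.04,0,0,0,0],[0.9,0.04,0,0,0,0],[0.9,0.04,0,0,0,0],[0.9,0.04,0,0,0,0],[0.9,0.04,0,0,0,0],[0.9,0.04,0,0,0,0],[0.9,0.04,0,0,0,0],[0.9,0.04,0,0,0,0],[0.9,0.04,0,0,0,0],[0.9,0.04,0,0,0,0]]'
python3 -m inch '[[0.9,0.04,0,0,0,0],[0.9,0.04,0,0,0,0],[0.9,0.04,0,0,0,0],[0.5,0.04,0,0,0,0],[0,0,0,0,0,0],[0,0,0,0,0,0],[0,0,0,0,0,0]]'
python3 - <<'E'
from h import *
s=manip.state();print(s["tcp_pos"],R.from_quat(s['eef_rot']).as_matrix().round(3)[:2])
c=manip.get_calibration("wrist");im=manip.camera("wrist")
im=im[:,:,::-1].copy();cv2.imwrite("pics/w4.png",im)
print(proj("wrist",(.5335,.342,.04),c))
t=manip.camera('side')[90:390,220:520,::-1]
cv2.imwrite('pics/c4.png',np.hstack([im[100:400,140:540],t]))
E
```

```text
time: 26.25
tcp_pos: [0.5037, -0.3328, 0.054]
eef_rot: [0.659, 0.752, 0.0, 0.0]
wrist_force: [-2.8, 2.1, 13.0]
opening: 0.473
grip_force: 44.6
time: 26.75
tcp_pos: [0.5036, -0.3327, 0.0525]
eef_rot: [0.659, 0.752, -0.0, -0.0]
wrist_force: [-0.6, 0.2, 0.7]
opening: 0.796
grip_force: 0.0
time: 27.75
tcp_pos: [0.5078, -0.2226, 0.2118]
eef_rot: [0.707, 0.707, -0.0, -0.001]
wrist_force: [0.3, 0.7, -0.1]
opening: 1.004
grip_force: 0.0
time: 28.75
tcp_pos: [0.524, 0.1373, 0.2118]
eef_rot: [0.706, 0.708, -0.001, -0.0]
wrist_force: [-0.3, -0.6, -0.0]
opening: 1.003
grip_force: 0.0
time: 29.45
tcp_pos: [0.5321, 0.2612, 0.2125]
eef_rot: [0.708, 0.706, -0.001, 0.0]
wrist_force: [0.1, 0.4, 0.3]
opening: 0.998
grip_force: 0.0
[0.53211109 0.26123305 0.21250114] [[ 0.004  1.    -0.   ]
 [ 1.    -0.004 -0.001]]
[320.43943783 115.9064749 ]
```

View pics/c4.png

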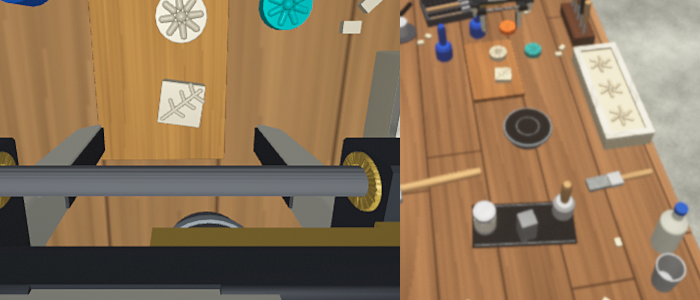

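Side view: all three tools stand on the mat. Wrist view: the rosette is at (321,117), against (320.4,115.9) predicted. I'll go down to it.

```bash
python3 -m inch '[[0.6,0.04,0.3,0,0,0],[0.8,0,0.7,0,0,0],[0.57,0,0.8,0,0,0],[0,0,0.8,0,0,0],[0,0,0.8,0,0,0],[0,0,0.6,0,0,0],[0,0,0.3,0,0,0],[0,0,0.2,0,0,0],[0,0,0,0,0,0],[0,0,0,0,0,0]]'
```

```text
time: 30.55
tcp_pos: [0.5346, 0.3423, 0.0335]
eef_rot: [0.708, 0.706, 0.001, 0.0]
wrist_force: [-0.1, 0.1, 0.8]
opening: 0.999
grip_force: 0.0
```

```bash
python3 -m inch '[[0,0,0.15,0,0,0],[0,0,0.1,0,0,0],[0,0,0,0,0,0],[0,0,0,0,0,0]]'
python3 -m inch '[[0,0,0,0,0,0],[0,0,0,0,0,0],[0,0,0,0,0,0],[0,0,0,0,0,0],[0,0,0,0,0,0],[0,0,0,0,0,0],[0,0,0,0,0,0]]' 0 30
```

```text
time: 30.95
tcp_pos: [0.534, 0.3421, 0.0227]
eef_rot: [0.708, 0.706, 0.0, 0.0]
wrist_force: [0.8, 0.3, -0.3]
opening: 1.001
grip_force: 0.0
time: 31.65
tcp_pos: [0.5341, 0.342, 0.0227]
eef_rot: [0.708, 0.706, 0.0, 0.0]
wrist_force: [0.1, -0.1, 0.6]
opening: 0.639
grip_force: 30.0
```

```bash
python3 -m inch '[[0,0,-0.2,0,0,0],[0,0,-0.6,0,0,0],[0,0,-0.9,0,0,0],[0,0,-0.9,0,0,0],[0,0,-0.9,0,0,0],[-0.3,0.08,-0.9,0,0,0],[-0.6,0.1,-0.3,0,0,0],[-0.9,0.1,0,0,0,0],[-0.9,0.1,0,0,0,0],[-0.9,0.1,0,0,0,0]]'
python3 -m inch '[[-0.9,0.1,0,0,0,0],[-0.9,0.1,0,0,0,0],[-0.9,0.1,0,0,0,0],[-0.9,0.1,0,0,0,0],[-0.9,0.1,0,0,0,0],[-0.9,0.1,0,0,0,0],[-0.9,0.1,0,0,0,0],[-0.6,0,0,0,0,0],[-0.5,0,0,0,0,0],[0,0,0,0,0,0]]'
python3 -m inch '[[0,0,0,0,0,0],[0,0,0,0,0,0],[0,0,0,0,0,0]]'
python3 - <<'E'
from h import *
s=manip.state();print(s["tcp_pos"],R.from_quat(s['eef_rot']).as_matrix().round(3)[:2])
c=manip.get_calibration("wrist");im=manip.camera("wrist")[:,:,::-1].copy();cv2.imwrite("pics/w5.png",im)
print(proj("wrist",(.577,.001,.04),c))
import pickle;pickle.dump(c,open("pics/w5.pkl","wb"))
E
```

```text
time: 32.65
tcp_pos: [0.5522, 0.1952, 0.2102]
eef_rot: [0.708, 0.706, -0.001, -0.0]
wrist_force: [0.9, -0.6, -1.7]
opening: 0.641
grip_force: 30.0
time: 33.65
tcp_pos: [0.5785, -0.1027, 0.2102]
eef_rot: [0.71, 0.704, -0.001, 0.0]
wrist_force: [0.0, -1.0, -2.1]
opening: 0.639
grip_force: 30.0
time: 33.95
tcp_pos: [0.58, -0.0969, 0.2104]
eef_rot: [0.707, 0.707, 0.0, -0.0]
wrist_force: [-0.0, 0.4, -0.5]
opening: 0.637
grip_force: 30.0
[ 0.58003264 -0.09690752  0.21043525] [[ 0.001  1.    -0.   ]
 [ 1.    -0.001  0.   ]]
[316.75381433 100.16711745]
```

View pics/w5.png

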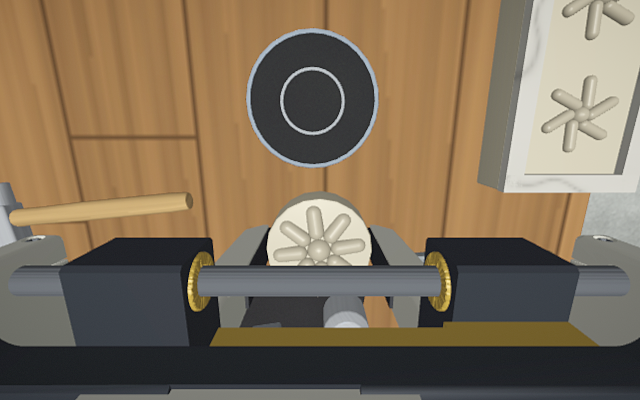

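The ring centre is at (313,100), so the stand's middle is about (.574,.001). I'll place the rosette there.

```bash
python3 -m inch '[[0.5,-0.14,0,0,0,0],[0.8,0,0.3,0,0,0],[0.8,0,0.7,0,0,0],[0.36,0,0.9,0,0,0],[0,0,0.9,0,0,0],[0,0,0.7,0,0,0],[0,0,0.3,0,0,0],[0,0,0.1,0,0,0],[0,0,0,0,0,0],[0,0,0,0,0,0]]'
```

```text
time: 35.0
tcp_pos: [0.5756, 0.0003, 0.0559]
eef_rot: [0.708, 0.706, 0.001, 0.001]
wrist_force: [0.1, 0.6, -0.6]
opening: 0.64
grip_force: 30.0
```

```bash
python3 -m inch '[[0,0,0.12,0,0,0],[0,0,0.08,0,0,0],[0,0,0.03,0,0,0],[0,0,0,0,0,0],[0,0,0,0,0,0]]'
```

```text
time: 35.5
tcp_pos: [0.5748, 0.0003, 0.0455]
eef_rot: [0.708, 0.706, 0.0, 0.0]
wrist_force: [-0.2, -0.5, -0.9]
opening: 0.639
grip_force: 30.0
```

```bash
python3 -m inch '[[0,0,0.03,0,0,0],[0,0,0,0,0,0]]'
python3 -m inch '[[0,0,0,0,0,0],[0,0,0,0,0,0],[0,0,0,0,0,0],[0,0,0,0,0,0],[0,0,0,0,0,0]]' 85
python3 -m inch '[[0,0,-0.3,0,0,0],[0,0,-0.6,0,0,0],[0,0,-0.9,0,0,0],[0,0,-0.9,0,0,0],[0,0,-0.9,0,0,0],[-0.5,0,-0.5,0,0,0],[-0.8,0,0,0,0,0],[-0.8,0,0,0,0,0],[-0.4,0,0,0,0,0],[0,0,0,0,0,0]]' 93
python3 -m inch '[[0,0,0,0,0,0],[0,0,0,0,0,0]]'
python3 - <<'E'
from h import *
s=manip.state();print(s["tcp_pos"])
c=manip.get_calibration("wrist");im=manip.camera("wrist")[:,:,::-1].copy();cv2.imwrite("pics/c6.png",im[:260,180:440])
print(proj("wrist",(.5748,.0003,.062),c)-[180,0])
E
```

```text
time: 35.7
tcp_pos: [0.5749, 0.0003, 0.0446]
eef_rot: [0.708, 0.706, 0.0, 0.0]
wrist_force: [-0.8, 0.5, 3.6]
opening: 0.64
grip_force: 30.0
time: 36.2
tcp_pos: [0.5748, 0.0004, 0.0442]
eef_rot: [0.708, 0.706, -0.0, 0.0]
wrist_force: [0.1, -0.0, 0.4]
opening: 0.911
grip_force: 0.0
time: 37.2
tcp_pos: [0.5742, -0.102, 0.2088]
eef_rot: [0.709, 0.705, -0.0, 0.0]
wrist_force: [-0.8, -0.1, 0.1]
opening: 1.002
grip_force: 0.0
time: 37.4
tcp_pos: [0.5746, -0.0979, 0.208]
eef_rot: [0.707, 0.707, 0.0, -0.0]
wrist_force: [0.2, 0.7, 0.0]
opening: 1.0
grip_force: 0.0
[ 0.57460572 -0.09785359  0.20804591]
[139.71101501  97.55120231]
```

View pics/c6.png

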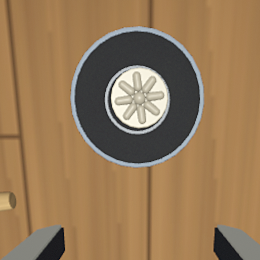

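The rosette lies face up in the ring, at (139,99) of the crop. Next, back for the stone.

```bash
python3 -m inch '[[-0.4,-0.1,0,0,0,0],[-0.8,-0.28,0,0,0,0],[-0.9,-0.28,0,0,0,0],[-0.9,-0.28,0,0,0,0],[-0.9,-0.28,0,0,0,0],[-0.9,-0.28,0,0,0,0],[-0.7,-0.28,0,0,0,0],[-0.4,0,0,0,0,0],[0,0,0,0,0,-0.17],[0,0,0,0,0,0]]' 80
python3 -m inch '[[0,0,0,0,0,0],[0,0,0,0,0,0],[0,0,0,0,0,0]]'
```

```text
time: 38.45
tcp_pos: [0.503, -0.3357, 0.2081]
eef_rot: [0.659, 0.753, 0.0, -0.0]
wrist_force: [-0.5, 0.5, -0.3]
opening: 0.863
grip_force: 0.0
time: 38.75
tcp_pos: [0.5032, -0.3348, 0.2082]
eef_rot: [0.659, 0.752, 0.0, -0.0]
wrist_force: [-0.2, 0.2, 0.2]
opening: 0.86
grip_force: 0.0
```

```bash
python3 -m inch '[[0.05,0,0.4,0,0,0],[0,0,0.8,0,0,0],[0,0,0.9,0,0,0],[0,0,0.8,0,0,0],[0,0,0.5,0,0,0],[0,0,0.3,0,0,0],[0,0,0.1,0,0,0],[0,0,0.05,0,0,0],[0,0,0,0,0,0],[0,0,0,0,0,0]]'
python3 -m inch '[[0,0,0,0,0,0],[0,0,0,0,0,0],[0,0,0,0,0,0],[0,0,0,0,0,0],[0,0,0,0,0,0],[0,0,0,0,0,0],[0,0,0,0,0,0]]' 0 45
```

```text
time: 39.75
tcp_pos: [0.503, -0.3338, 0.0552]
eef_rot: [0.659, 0.752, 0.0, 0.001]
wrist_force: [0.4, -0.1, 0.3]
opening: 0.855
grip_force: 0.0
time: 40.45
tcp_pos: [0.5029, -0.3335, 0.0543]
eef_rot: [0.659, 0.752, 0.0, 0.0]
wrist_force: [1.3, -0.3, 0.6]
opening: 0.472
grip_force: 44.7
```

```bash
python3 -m inch '[[0,0,-0.2,0,0,0],[0,0,-0.6,0,0,0],[0,0,-0.9,0,0,0],[0,0,-0.9,0,0,0],[0.3,0,-0.5,0,0,0],[0.6,0.03,0,0,0,0],[0.9,0.07,0,0,0,0],[0.9,0.07,0,0,0,0],[0.9,0.07,0,0,0,0],[0.9,0.07,0,0,0,0]]'
python3 -m inch '[[0.9,0.07,0,0,0,0],[0.9,0.07,0,0,0,0],[0.9,0.07,0,0,0,0],[0.9,0.07,0,0,0,0],[0.9,0.07,0,0,0,0],[0.9,0.07,0,0,0,0],[0.9,0.07,0,0,0,0],[0.9,0.07,0,0,0,0],[0.9,0.02,0,0,0,0],[0.6,0,0,0,0,0]]'
python3 -m inch '[[0.2,0,0,0,0,0],[0,0,0,0,0,0],[0,0,0,0,0,0],[0,0,0,0,0,0]]'
```

```text
time: 41.45
tcp_pos: [0.4902, -0.152, 0.1784]
eef_rot: [0.659, 0.752, -0.0, -0.0]
wrist_force: [1.6, 0.8, -4.4]
opening: 0.474
grip_force: 44.7
time: 42.45
tcp_pos: [0.4677, 0.197, 0.1783]
eef_rot: [0.659, 0.753, -0.0, -0.0]
wrist_force: [-0.1, -0.6, -3.8]
opening: 0.473
grip_force: 44.7
time: 42.85
tcp_pos: [0.4679, 0.2009, 0.1783]
eef_rot: [0.66, 0.751, -0.0, 0.0]
wrist_force: [-0.3, -0.6, -3.8]
opening: 0.476
grip_force: 44.7
```

```bash
python3 -m inch '[[0.05,0.06,0.4,0,0,0],[0,0,0.8,0,0,0],[0,0,0.8,0,0,0],[0,0,0.4,0,0,0],[0,0,0.2,0,0,0],[0,0,0.05,0,0,0],[0,0,0,0,0,0],[0,0,0,0,0,0]]'
python3 -m inch '[[0,0,0.05,0,0,0],[0,0,0.03,0,0,0],[0,0,0,0,0,0],[0,0,0,0,0,0]]'
```

```text
time: 43.65
tcp_pos: [0.4704, 0.2049, 0.0731]
eef_rot: [0.659, 0.752, 0.001, 0.0]
wrist_force: [-0.1, -1.2, -3.8]
opening: 0.471
grip_force: 44.7
time: 44.05
tcp_pos: [0.4699, 0.2049, 0.0691]
eef_rot: [0.659, 0.752, 0.0, 0.0]
wrist_force: [0.8, 0.5, -4.5]
opening: 0.475
grip_force: 44.7
```

```bash
python3 -m inch '[[-0.04,0,0,0,0,0],[0,0,0.03,0,0,0],[0,0,0,0,0,0],[0,0,0,0,0,0]]'

```

```text
time: 44.45
tcp_pos: [0.4701, 0.2032, 0.0678]
eef_rot: [0.659, 0.752, -0.0, -0.0]
wrist_force: [0.4, 0.5, -4.1]
opening: 0.474
grip_force: 44.7
```

```bash
python3 -m inch '[[0,0,0.025,0,0,0],[0,0,0.01,0,0,0],[0,0,0,0,0,0],[0,0,0,0,0,0]]'

```

```text
time: 44.85
tcp_pos: [0.4703, 0.2033, 0.0671]
eef_rot: [0.659, 0.752, 0.0, 0.0]
wrist_force: [-0.0, -0.9, 8.0]
opening: 0.472
grip_force: 44.8
```

```bash
python3 -m inch '[[0,0,0,0,0,0],[0,0,0,0,0,0],[0,0,0,0,0,0],[0,0,0,0,0,0],[0,0,0,0,0,0]]' 80
python3 -m inch '[[0,0,-0.3,0,0,0],[0,0,-0.7,0,0,0],[0,0,-0.9,0,0,0],[0,0,-0.9,0,0,0],[0,0,-0.7,0,0,0.17],[-0.3,-0.04,0,0,0,0],[-0.6,-0.09,0,0,0,0],[-0.9,-0.14,0,0,0,0],[-0.9,-0.14,0,0,0,0],[-0.9,-0.14,0,0,0,0]]' 93
python3 -m inch '[[-0.9,-0.14,0,0,0,0],[-0.9,-0.14,0,0,0,0],[-0.9,-0.14,0,0,0,0],[-0.9,-0.14,0,0,0,0],[-0.9,-0.14,0,0,0,0],[-0.9,-0.14,0,0,0,0],[-0.9,-0.14,0,0,0,0],[-0.9,-0.14,0,0,0,0],[-0.9,-0.1,0,0,0,0],[-0.6,0,0,0,0,0]]'
python3 -m inch '[[0,0,0,0,0,0],[0,0,0,0,0,0],[0,0,0,0,0,0]]'
```

```text
time: 45.35
tcp_pos: [0.4701, 0.2033, 0.0664]
eef_rot: [0.659, 0.752, -0.0, 0.0]
wrist_force: [0.4, 0.3, -0.0]
opening: 0.838
grip_force: 0.0
time: 46.35
tcp_pos: [0.4466, 0.0577, 0.2063]
eef_rot: [0.707, 0.707, -0.0, -0.0]
wrist_force: [0.0, 0.0, 1.5]
opening: 1.002
grip_force: 0.0
time: 47.35
tcp_pos: [0.3963, -0.291, 0.2064]
eef_rot: [0.708, 0.706, -0.0, -0.0]
wrist_force: [-0.5, 0.1, -0.2]
opening: 1.002
grip_force: 0.0
time: 47.65
tcp_pos: [0.3977, -0.2875, 0.2062]
eef_rot: [0.707, 0.707, 0.0, -0.001]
wrist_force: [0.3, 0.4, -0.5]
opening: 0.999
grip_force: 0.0
```

Down .158 (3.95 units) to .048, then grip.

```bash
python3 -m inch '[[-0.02,0.02,0.4,0,0,0],[0,0,0.8,0,0,0],[0,0,0.9,0,0,0],[0,0,0.8,0,0,0],[0,0,0.6,0,0,0],[0,0,0.3,0,0,0],[0,0,0.1,0,0,0],[0,0,0.05,0,0,0],[0,0,0,0,0,0],[0,0,0,0,0,0]]'
python3 -m inch '[[0,0,0,0,0,0],[0,0,0,0,0,0],[0,0,0,0,0,0],[0,0,0,0,0,0],[0,0,0,0,0,0],[0,0,0,0,0,0],[0,0,0,0,0,0]]' 0 45
```

```text
time: 48.65
tcp_pos: [0.3994, -0.2895, 0.0493]
eef_rot: [0.708, 0.706, 0.0, 0.001]
wrist_force: [-0.1, 0.1, 0.0]
opening: 1.001
grip_force: 0.0
time: 49.35
tcp_pos: [0.3987, -0.2893, 0.0485]
eef_rot: [0.708, 0.706, -0.0, -0.0]
wrist_force: [-1.4, 0.1, 2.0]
opening: 0.637
grip_force: 45.0
```

```bash
python3 -m inch '[[0,0,-0.2,0,0,0],[0,0,-0.6,0,0,0],[0,0,-0.9,0,0,0],[0,0,-0.9,0,0,0],[0,0,-0.8,0,0,0],[0.3,0.04,-0.2,0,0,0],[0.6,0.05,0,0,0,0],[0.9,0.13,0,0,0,0],[0.9,0.13,0,0,0,0],[0.9,0.13,0,0,0,0]]'
python3 -m inch '[[0.9,0.13,0,0,0,0],[0.9,0.13,0,0,0,0],[0.9,0.13,0,0,0,0],[0.9,0.13,0,0,0,0],[0.9,0.13,0,0,0,0],[0.9,0.13,0,0,0,0],[0.9,0.13,0,0,0,0],[0.9,0.13,0,0,0,0],[0.9,0.13,0,0,0,0],[0.9,0.13,0,0,0,0]]'
python3 -m inch '[[0.9,0.13,0,0,0,0],[0.7,0,0,0,0,0],[0.3,0,0,0,0,0],[0,0,0,0,0,0],[0,0,0,0,0,0],[0,0,0,0,0,0]]'
```

```text
time: 50.35
tcp_pos: [0.4178, -0.144, 0.1926]
eef_rot: [0.708, 0.706, -0.0, -0.0]
wrist_force: [1.1, 0.1, -4.5]
opening: 0.639
grip_force: 45.0
time: 51.35
tcp_pos: [0.4706, 0.2158, 0.1925]
eef_rot: [0.708, 0.706, -0.0, -0.0]
wrist_force: [1.1, -0.2, -4.1]
opening: 0.642
grip_force: 45.0
time: 51.95
tcp_pos: [0.4767, 0.2884, 0.1926]
eef_rot: [0.709, 0.705, -0.0, 0.0]
wrist_force: [1.6, -0.3, -4.4]
opening: 0.635
grip_force: 45.0
```

Correct dx -.002 and dy +.002; down .126 (3.15 units).

```bash
python3 -m inch '[[0.03,-0.05,0.4,0,0,0],[0,0,0.8,0,0,0],[0,0,0.8,0,0,0],[0,0,0.6,0,0,0],[0,0,0.3,0,0,0],[0,0,0.15,0,0,0],[0,0,0.05,0,0,0],[0,0,0,0,0,0],[0,0,0,0,0,0]]'
python3 -m inch '[[0,0,0.05,0,0,0],[0,0,0,0,0,0],[0,0,0,0,0,0],[0,0,0,0,0,0]]'
```

```text
time: 52.85
tcp_pos: [0.4752, 0.2919, 0.0694]
eef_rot: [0.708, 0.706, 0.001, 0.0]
wrist_force: [0.1, -0.5, -5.5]
opening: 0.64
grip_force: 45.0
time: 53.25
tcp_pos: [0.4747, 0.2917, 0.0665]
eef_rot: [0.708, 0.706, 0.0, 0.0]
wrist_force: [0.7, -0.1, -5.0]
opening: 0.641
grip_force: 45.0
```

```bash
python3 -m inch '[[-0.02,0,0.07,0,0,0],[0,0,0.03,0,0,0],[0,0,0,0,0,0],[0,0,0,0,0,0]]'
python3 -m inch '[[0,0,0.025,0,0,0],[0,0,0,0,0,0],[0,0,0,0,0,0]]'
```

```text
time: 53.65
tcp_pos: [0.4746, 0.2908, 0.0623]
eef_rot: [0.708, 0.706, -0.0, 0.0]
wrist_force: [0.9, -0.0, -5.2]
opening: 0.64
grip_force: 45.0
time: 53.95
tcp_pos: [0.4748, 0.2909, 0.0615]
eef_rot: [0.708, 0.706, 0.0, 0.0]
wrist_force: [-0.5, -0.8, -2.8]
opening: 0.638
grip_force: 45.0
```

```bash
python3 -m inch '[[0,0,0.02,0,0,0],[0,0,0,0,0,0]]'
python3 -m inch '[[0,0,0,0,0,0],[0,0,0,0,0,0],[0,0,0,0,0,0],[0,0,0,0,0,0],[0,0,0,0,0,0]]' 93
python3 -m inch '[[0,0,-0.3,0,0,0],[0,0,-0.7,0,0,0],[0,0,-0.9,0,0,0],[0,0,-0.9,0,0,0],[0,0,-0.9,0,0,0],[-0.3,0.05,-0.8,0,0,0],[-0.7,0.17,0,0,0,0],[-0.9,0.23,0,0,0,0],[-0.9,0.23,0,0,0,0],[-0.9,0.23,0,0,0,0]]'
python3 -m inch '[[-0.9,0.23,0,0,0,0],[-0.9,0.23,0,0,0,0],[-0.9,0.23,0,0,0,0],[-0.9,0.23,0,0,0,0],[-0.9,0.23,0,0,0,0],[-0.9,0.23,0,0,0,0],[-0.9,0.23,0,0,0,0],[-0.9,0.23,0,0,0,0],[-0.9,0.23,0,0,0,0],[-0.9,0.1,0,0,0,0]]'
python3 -m inch '[[-0.9,0,0,0,0,0],[-0.6,0,0,0,0,0],[-0.3,0,0,0,0,0],[0,0,0,0,0,0],[0,0,0,0,0,0],[0,0,0,0,0,0]]'
```

```text
time: 54.15
tcp_pos: [0.4747, 0.2909, 0.0615]
eef_rot: [0.708, 0.706, 0.0, -0.0]
wrist_force: [-3.3, -1.5, 9.2]
opening: 0.64
grip_force: 45.0
time: 54.65
tcp_pos: [0.4747, 0.2909, 0.0606]
eef_rot: [0.708, 0.706, -0.0, 0.0]
wrist_force: [0.4, 1.0, 0.7]
opening: 0.986
grip_force: 0.0
time: 55.65
tcp_pos: [0.5107, 0.1414, 0.2416]
eef_rot: [0.708, 0.706, 0.0, 0.0]
wrist_force: [0.1, 0.4, -0.2]
opening: 1.003
grip_force: 0.0
time: 56.65
tcp_pos: [0.597, -0.2189, 0.2415]
eef_rot: [0.708, 0.706, 0.0, 0.0]
wrist_force: [0.2, 0.1, -0.7]
opening: 1.0
grip_force: 0.0
time: 57.25
tcp_pos: [0.5969, -0.2874, 0.2407]
eef_rot: [0.707, 0.707, 0.0, -0.0]
wrist_force: [0.1, 1.0, 0.4]
opening: 1.001
grip_force: 0.0
```

```bash
python3 -m inch '[[0,0.3,0,0,0,0],[0,0.175,0.4,0,0,0],[0,0,0.8,0,0,0],[0,0,0.9,0,0,0],[0,0,0.8,0,0,0],[0,0,0.5,0,0,0],[0,0,0.2,0,0,0],[0,0,0.06,0,0,0],[0,0,0,0,0,0],[0,0,0,0,0,0]]'
python3 -m inch '[[0,0,0,0,0,0],[0,0,0,0,0,0],[0,0,0,0,0,0],[0,0,0,0,0,0],[0,0,0,0,0,0],[0,0,0,0,0,0],[0,0,0,0,0,0],[0,0,0,0,0,0],[0,0,0,0,0,0],[0,0,0,0,0,0]]' 0 45
```

```text
time: 58.25
tcp_pos: [0.6162, -0.2898, 0.0953]
eef_rot: [0.708, 0.706, 0.0, 0.001]
wrist_force: [-0.2, 0.1, 0.9]
opening: 1.0
grip_force: 0.0
time: 59.25
tcp_pos: [0.6156, -0.2895, 0.0942]
eef_rot: [0.708, 0.706, 0.0, 0.0]
wrist_force: [-0.6, -0.2, -1.3]
opening: 0.296
grip_force: 45.0
```

```bash
python3 -m inch '[[0,0,-0.2,0,0,0],[0,0,-0.6,0,0,0],[0,0,-0.9,0,0,0],[0,0,-0.9,0,0,0],[0,0,-0.8,0,0,0],[0.3,-0.06,-0.3,0,0,0],[0.6,-0.12,0,0,0,0],[0.9,-0.19,0,0,0,0],[0.9,-0.19,0,0,0,0],[0.9,-0.19,0,0,0,0]]'
python3 -m inch '[[0.9,-0.19,0,0,0,0],[0.9,-0.19,0,0,0,0],[0.9,-0.19,0,0,0,0],[0.9,-0.19,0,0,0,0],[0.9,-0.19,0,0,0,0],[0.9,-0.19,0,0,0,0],[0.9,-0.19,0,0,0,0],[0.9,-0.19,0,0,0,0],[0.9,-0.19,0,0,0,0],[0.9,-0.19,0,0,0,0]]'
python3 -m inch '[[0.9,-0.19,0,0,0,0],[0.9,-0.19,0,0,0,0],[0.9,-0.19,0,0,0,0],[0.6,-0.1,0,0,0,0],[0.6,-0.1,0,0,0,0],[0.2,-0.05,0,0,0,0],[0,0,0,0,0,0],[0,0,0,0,0,0],[0,0,0,0,0,0]]'
```

```text
time: 60.25
tcp_pos: [0.5841, -0.1428, 0.241]
eef_rot: [0.708, 0.706, -0.0, -0.001]
wrist_force: [0.4, -0.1, -4.8]
opening: 0.298
grip_force: 45.0
time: 61.25
tcp_pos: [0.5085, 0.2165, 0.2413]
eef_rot: [0.708, 0.707, -0.001, -0.001]
wrist_force: [1.3, -0.9, -6.7]
opening: 0.29
grip_force: 45.0
time: 62.15
tcp_pos: [0.4785, 0.3771, 0.2422]
eef_rot: [0.709, 0.706, -0.0, 0.0]
wrist_force: [0.1, 0.4, -5.3]
opening: 0.289
grip_force: 45.0
```

```bash
python3 -m inch '[[-0.04,-0.07,0.4,0,0,0],[0,0,0.8,0,0,0],[0,0,0.8,0,0,0],[0,0,0.6,0,0,0],[0,0,0.4,0,0,0],[0,0,0.2,0,0,0],[0,0,0.05,0,0,0],[0,0,0,0,0,0],[0,0,0,0,0,0]]'
python3 -m inch '[[0,0,0.03,0,0,0],[0,0,0,0,0,0],[0,0,0,0,0,0]]'
```

```text
time: 63.05
tcp_pos: [0.476, 0.3774, 0.1132]
eef_rot: [0.708, 0.706, 0.001, 0.0]
wrist_force: [0.7, 0.2, -6.1]
opening: 0.292
grip_force: 45.0
time: 63.35
tcp_pos: [0.4755, 0.3774, 0.1113]
eef_rot: [0.708, 0.706, 0.0, -0.0]
wrist_force: [0.3, 0.8, -5.7]
opening: 0.298
grip_force: 45.0
```

```bash
python3 -m inch '[[-0.02,0,0.06,0,0,0],[0,0,0.02,0,0,0],[0,0,0,0,0,0],[0,0,0,0,0,0]]'
python3 -m inch '[[0,0,0.02,0,0,0],[0,0,0,0,0,0],[0,0,0,0,0,0]]'
```

```text
time: 63.75
tcp_pos: [0.4755, 0.3764, 0.1078]
eef_rot: [0.708, 0.706, -0.0, 0.0]
wrist_force: [0.7, 0.6, -4.5]
opening: 0.292
grip_force: 45.0
time: 64.05
tcp_pos: [0.4756, 0.3765, 0.1072]
eef_rot: [0.708, 0.706, 0.0, 0.0]
wrist_force: [0.1, -0.3, -2.5]
opening: 0.292
grip_force: 45.0
```

Contact is starting. I'll go slightly lower, release, rise and look.

```bash
python3 -m inch '[[0,0,0.015,0,0,0],[0,0,0,0,0,0]]'
python3 -m inch '[[0,0,0,0,0,0],[0,0,0,0,0,0],[0,0,0,0,0,0],[0,0,0,0,0,0],[0,0,0,0,0,0],[0,0,0,0,0,0]]' 93
python3 -m inch '[[0,0,-0.3,0,0,0],[0,0,-0.7,0,0,0],[0,0,-0.9,0,0,0],[0,0,-0.9,0,0,0],[0,0,-0.9,0,0,0],[-0.3,0,-0.9,0,0,0],[-0.6,0,-0.9,0,0,0],[-0.6,0,-0.9,0,0,0],[-0.5,0,-0.9,0,0,0],[0,0,-0.3,0,0,0]]'
python3 -m inch '[[0,0,0,0,0,0],[0,0,0,0,0,0],[0,0,0,0,0,0]]'
python3 - <<'E'
from h import *
s=manip.state();print(s["tcp_pos"])
c=manip.get_calibration("wrist");im=manip.camera("wrist")[:,:,::-1].copy()
for p in ((.475,.379,.163),(.4745,.289,.098),(.47,.203,.102),(.5335,.2385,.038)): print(proj("wrist",p,c)-[220,0])
t=manip.camera('side')[60:360,220:520,::-1]
cv2.imwrite('pics/c7.png',np.hstack([im[:300,220:460],t]))
E
```

```text
time: 64.25
tcp_pos: [0.4757, 0.3765, 0.1071]
eef_rot: [0.708, 0.706, 0.0, -0.0]
wrist_force: [-1.7, -1.5, 4.5]
opening: 0.295
grip_force: 45.0
time: 64.85
tcp_pos: [0.4755, 0.3765, 0.1064]
eef_rot: [0.708, 0.706, -0.0, 0.0]
wrist_force: [-0.0, -0.1, 0.3]
opening: 0.76
grip_force: 0.0
time: 65.85
tcp_pos: [0.4769, 0.2931, 0.4153]
eef_rot: [0.71, 0.705, 0.003, 0.0]
wrist_force: [0.6, 0.8, 0.3]
opening: 1.001
grip_force: 0.0
time: 66.15
tcp_pos: [0.4744, 0.2972, 0.4087]
eef_rot: [0.707, 0.707, -0.001, -0.0]
wrist_force: [0.2, 0.9, -0.7]
opening: 1.001
grip_force: 0.0
[0.47437168 0.29723558 0.40869938]
[100.0853077  117.45883928]
[ 99.66481861 174.42259057]
[ 97.07885177 223.54962728]
[130.08433984 195.51127471]
```

View pics/c7.png

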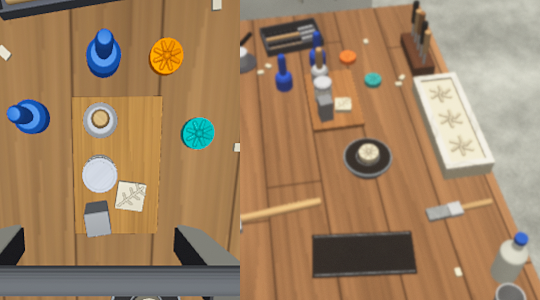

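The picture shows the mallet at (101,118), tin at (100,174), stone top at (97,223) and leaf at (130,196). All are within about 1 px of their starting places, and the rosette sits in the stand's ring. I'll hand in.

```bash
python3 -c "
from rig import manip
print(manip.sign_off())"
```

```text
the job is handed in; nothing more can be done
None
```

I handed the job in at about 66 s: the rosette lies face up in the middle of the stand, all three tools stand back in their starting places and the leaf tile is where it was, going by the last pictures (sign-off returned no verdict).

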